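Seat a mounted specimen in the three-pin nest

ROBOT

A 7-joint arm with a two-finger parallel gripper is mounted at the origin on a cart in front of the work surface, level with it; the furniture and walls round the work are solid. World frame = base frame: x ahead of the robot, y to its left, z up, the work surface at z = 0. Lengths are in m, angles in rad, forces in N, time in s.
With the tool pointing down it reaches from about 0.4 to 0.875 m from the base axis. Payload 19.3 kg.
Tool frame: the origin (TCP) lies midway between the tips of the shut fingers; the grasp point (between the pads) lies 19 mm behind it (bot.pinch_z is the distance from the TCP to the grasp point, in m); z points along the fingers, y is the line along which they close (so a half turn about z gives the same grasp; the last joint's range is limited). The gripper opens to 85 mm and grips with 20 to 120 N. Pads are 22 mm wide; open, the fingers measure 114 mm over their backs; the gripper's body (76 mm by 85 mm) begins 54 mm behind the grasp point. The pads swing forward as they close: fully open they stand 13 mm farther back than shut.
Start: joints at [-1.182, 0.521, -0.036, 1.599, 0.021, 1.021, -0.113], TCP at [0.277, 0.56, 0.231] pointing down, gripper open.
Joint ranges: [-2.91, 2.91], [-0.3, 2.13], [-1.5, 1.42], [0.17, 2.43], [-1.26, 4.41], [0.16, 1.93], [-2.52, 2.52]. Speed limits (rad/s): [1.89, 1.89, 2.39, 2.39, 3.01, 3.01, 3.01].

INTERFACE

Orientations are given as [roll, pitch, yaw] about the fixed x, y, z axes, in that order (R = Rz(yaw) Ry(pitch) Rx(roll)).
In Python, from workcell import observe, viewer, bot gives the robot as it stands. The module is installed in compiled form; this text tells all that it offers.
- The arm moves only by the tool play_rows, never from a script. Its argument "motion" is a list of rows, each a list of 7 numbers: the shift along the tool's x, y, z in cm, then the turn, a rotation vector about the tool's x, y, z in rad, then the opening, from -1 (shut) to 1 (fully open), so that 0 is half open. A call has exactly 5 rows; each row is the pose to reach, as a shift and turn from the pose commanded when the call began, along the tool's axes at that moment; what a row does not reach only later rows make up. A row lasts 1/10 s, in which the tool goes at most 50 mm and 8.59 degrees, less where a joint would pass 70% of its speed; a pose out of reach is approached as far as the arm can. A call with a gripper value outside its range is refused whole. The fingers move at their own pace and stop on an object; "squeeze" is the grip in N (left out, the last holds). Time passes only in rows, so rows that repeat a pose let the fingers close, or fill a call up. It gives the time, the measured TCP pose, the force, the opening and the grip force at its end, in the units of the state.
- observe(): the state, without advancing time (a new reading comes with each control period).
- viewer.grab_frame(name): name is "scene" or "top" or "wrist"; returns (picture, depth): 384x512x3 uint8, red, green, blue; 384x512 float32, m along the optical axis (not along the pixel's ray), 0 where there is no reading.
- viewer.camera_info(name): a dict with "fx", "fy", "cx", "cy" (pixels), "R" (3x3) and "t" (3): a world point X has camera coordinates R X + t. Camera axes: x right, y down, z forward; pixel columns grow to the right and rows downward; lengths in m; the calibration is good to about 2 mm. A picture is of the moment at which its call begins: read the wrist's pose just before it. camera_info takes no time and is no camera call; for the wrist camera it gives the pose at the moment of the call.
- bot.job_done(): hands the job in; it is judged then, once.
The state is a dict: "clock": time; "qpos": joint angles; "qd": joint speeds; "joint_efforts": joint torques, N m; "position": TCP position; "tool_rot": TCP orientation; "force": force on the tool from outside, world axes, zero at the start; "moment": the same for the moment, N m; "grip_width": finger opening in m; "finger_force": force on a finger pad.
Only numpy, scipy, OpenCV 4.12 (cv2) and the standard library are available. Lean on these libraries where they do the work, as an engineer would, in place of code of your own. Each camera call takes 0.05 s, during which the arm holds its last target. There are 200 camera calls.

TASK

Two mounted specimens stand on the blue metal locating plate. Slide the larger, white one along the plate, without lifting it, until it is home against the three pins, on the dark round mark, and leave it there flat on the plate. Leave the smaller green specimen where it stands.

Things in the scene. Friction and masses are not known exactly. Their poses are not given: they have to be found in the camera images.
- white_specimen: the white resin specimen: a plain upright disc, 40 mm in diameter and 18 mm high, 36 g or so, loose, flat on the plate; origin at the centre of its underside (within 1 mm). It slides with little force.
- green_specimen: the green specimen, a loose disc 30 mm in diameter and 13 mm high, with a small dark tag on its flank, standing on the same plate; to be left alone. Origin at the centre of its underside.
- nest_seat (a point): centre of the seat, on the plate's top face, 45 mm from the plate's middle along +x; a dark round patch 40 mm across marks it. Three fixed upright steel pins, 8 mm thick and 12 mm high, have their axes 24.2 mm from this point: one straight ahead (+x), one 45 degrees to either side of that. A 40 mm disc centred here touches all three; the seat is open to -x. Axes as the plate's.
- nest: the fixed locating plate: a flat square of blue-coated metal, 170 x 170 x 8 mm, a flat screw head at each corner. Origin at the centre of its underside; z up; +x points to the pins. Both specimens start on its -x half, about 70 to 95 mm back from the seat and 42 to 58 mm to either side of the plate's middle line, one on each side.

How it is judged:
At the end, for the whole second after the job is handed in: The white specimen is against the pins: its centre is within 6 mm, horizontally, of the centre of the seat (the pins stop it there), it stands flat on the plate within 10 degrees and is at rest; the green specimen is within 20 mm of where it began (horizontal distance between white_specimen and nest_seat below 0.006 m and angle between white_specimen's own z axis and vertical below 0.17 rad and z of white_specimen in the frame of nest_seat below 0.004 m and linear speed of white_specimen below 0.02 m/s and distance of green_specimen from where it was at the start of the episode below 0.02 m); the robot touches nothing.
It fails at once if the white specimen is lifted more than 12 mm off the plate (z of white_specimen in the frame of nest_seat above 0.012 m).
It fails at once if the green specimen is moved more than 20 mm (distance of green_specimen from where it was at the start of the episode above 0.02 m).
It also fails if it takes over 32 s, if anything falls off the work surface, if the arm or the gripper's body presses on something with over 40 N, if the wrist force passes 120 N, or if a joint passes its speed limit or range.

## Working session

There is one attempt and no reset: what is moved stays moved. The work goes in short steps, Python scripts to look and compute and a tool call to move; the robot and the scene stay as the last step left them, time stands still between calls to the robot, and variables do not carry over. Pictures are saved under pics/ and viewed, at most 10 in all, crops included, and the job is handed in when it is done.

Besides the shell and the picture viewer there is one more tool, called after "Emit:" as a command line: name --pt "numbers of a row" for each row, then --argument value for the rest. play_rows: Moves the arm, as the interface text tells. Its arguments: {"type":"object","properties":{"motion":{"type":"array"},"squeeze":{"type":"number"}},"required":["motion"]}

```bash
mkdir -p pics
python3 - <<'E'
from workcell import observe, viewer, bot
import cv2,numpy as np
s=observe();print(s)
for n in("top","scene"):
    p,d=viewer.grab_frame(n);cv2.imwrite(f"pics/{n}0.png",p[:,:,::-1]);np.savez(f"{n}0.npz",p=p,d=d,**viewer.camera_info(n));print(n,viewer.camera_info(n))
E
```

```text
{'clock': 0.0, 'qpos': array([-1.18220712,  0.52200009, -0.03628164,  1.59999896,  0.02121821,
        1.02108622, -0.11280406]), 'qd': array([ 1.16873581e-03, -5.74188703e-04, -1.10285971e-03, -8.94596540e-04,
        8.45747507e-04, -1.24287307e-03,  8.56011801e-05]), 'joint_efforts': array([ 3.75845821e-04, -9.27090311e+01,  1.97962359e+00, -3.69955981e+01,
        1.78030785e-02,  7.59656075e-03, -2.30072772e-05]), 'position': array([0.27670487, 0.56004361, 0.23073816]), 'tool_rot': array([-3.14049116e+00,  1.16746061e-04,  2.68275916e+00]), 'force': array([ 0.24433657, -0.17381654, -0.44969669]), 'moment': array([ 0.01721471,  0.01540493, -0.02114632]), 'finger_force': 0.0, 'grip_width': 0.08544978064116443}
top {'fx': 421.4970538773665, 'fy': 421.4970538773665, 'cx': 255.16546534727385, 'cy': 191.57741077364278, 'R': array([[ 0.01181221, -0.99992683,  0.00260792],
       [-0.99712121, -0.01197435, -0.07487266],
       [ 0.07489841, -0.001716  , -0.99718969]]), 't': array([0.07108082, 0.51980757, 0.83941741])}
scene {'fx': 380.2598396860293, 'fy': 380.2598396860293, 'cx': 256.63427076434004, 'cy': 192.55580523546524, 'R': array([[ 0.79340314, -0.60861123, -0.01019009],
       [-0.2770097 , -0.3461098 , -0.89636691],
       [ 0.54201208,  0.71400307, -0.44319581]]), 't': array([-0.39154628,  0.21900612,  0.54053783])}
```

View pics/top0.png

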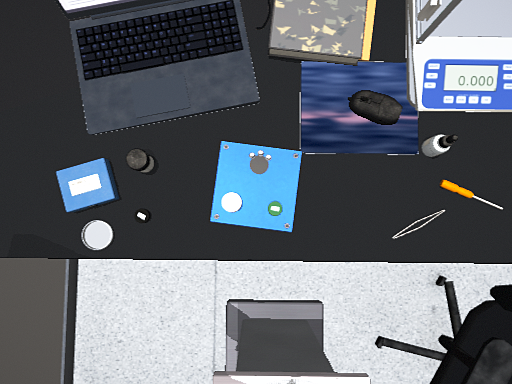

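View pics/scene0.png

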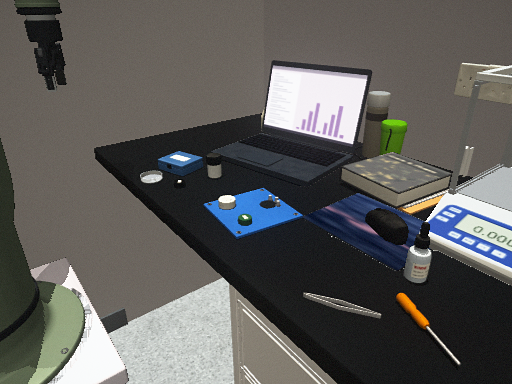

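The top view shows the white disc near (232,202), the green one near (275,208), the dark seat near (259,163) and the pins just above it. Measuring next.

```bash
cat > h.py <<'E'
import numpy as np,cv2
def ray(c,u,v,z):
    R,t=c["R"],c["t"];C=-R.T@t
    d=R.T@np.array([(u-c["cx"])/c["fx"],(v-c["cy"])/c["fy"],1.])
    return (C+d*(z-C[2])/d[2])
def blobs(p,roi=None):
    hsv=cv2.cvtColor(p,cv2.COLOR_RGB2HSV);H,S,V=cv2.split(hsv)
    m={"blue":(H>95)&(H<115)&(S>150)&(V>120),"white":(S<60)&(V>170),"green":(H>50)&(H<85)&(S>100),"dark":(S<140)&(V<140)}
    return {k:(x*255).astype(np.uint8) for k,x in m.items()}
def comps(m,lo):
    n,l,s,c=cv2.connectedComponentsWithStats(m)
    return [(c[i].round(1),s[i]) for i in range(1,n) if s[i][4]>=lo]
E
python3 - <<'E'
from h import *
f=np.load("top0.npz");p=f["p"];B=blobs(p)
x0,y0,x1,y1=205,135,306,238
z=np.zeros((384,512),np.uint8);z[y0:y1,x0:x1]=1
cs,_=cv2.findContours(B["blue"]*z,cv2.RETR_EXTERNAL,cv2.CHAIN_APPROX_NONE)
c=max(cs,key=cv2.contourArea);r=cv2.minAreaRect(c);b=cv2.boxPoints(r);print(r,b)
W=np.array([ray(f,*q,.008) for q in b]);print(W.round(4),W.mean(0),np.linalg.norm(np.diff(W,axis=0),axis=1))
hull=np.zeros_like(z);cv2.fillConvexPoly(hull,b.astype(int),1)
for k,h in(("white",.026),("green",.021),("dark",.008)):
    for q,s in comps(B[k]*hull,8): print(k,q,s,ray(f,*q,h).round(4))
E
```

```text
((255.83177185058594, 185.956298828125), (82.86329650878906, 81.61302185058594), 7.431407928466797) [[209.47026 221.06131]
 [220.02602 140.13382]
 [302.1933  150.85129]
 [291.6375  231.77878]]
[[ 0.4579  0.1703  0.008 ]
 [ 0.6264  0.1517  0.008 ]
 [ 0.6059 -0.0196  0.008 ]
 [ 0.438   0.0015  0.008 ]] [0.53206206 0.07599535 0.008     ] [0.16944482 0.17250986 0.16920602]
white [225.7 146.5] [224 145   5   4  11] [0.6098 0.1384 0.026 ]
white [259.9 151.8] [258 150   5   4  17] [0.5998 0.0686 0.026 ]
white [251.5 154.3] [250 153   5   5  15] [0.5944 0.0856 0.026 ]
white [268.  156.8] [266 155   5   5  18] [0.5897 0.052  0.026 ]
white [231.2 201.7] [222 192  20  20 318] [0.4974 0.1254 0.026 ]
white [274.8 208. ] [271 206   9   5  39] [0.4857 0.0373 0.026 ]
white [216.  216.1] [214 214   5   5  15] [0.468  0.1555 0.026 ]
white [286.6 225.2] [285 223   5   5  13] [0.4514 0.0133 0.026 ]
green [274.4 208.3] [268 202  14  14 108] [0.4853 0.0379 0.021 ]
dark [258.6 164. ] [250 153  18  21 265] [0.5772 0.0708 0.008 ]
```

The white disc is at about (0.497, 0.125), the seat at (0.577, 0.071), and the plate's yaw is about -0.118. I'll push with the half-shut fingers as a fork, starting behind the disc and moving along tool -x (yaw 2.538).

Emit:
play_rows --pt "-3.5 -2.9 1 0 0 0.03 -0.4" --pt "-7 -5.8 2 0 0 0.06 -0.4" --pt "-10.5 -8.6 3 0 0 0.09 -0.4" --pt "-14 -11.5 4 0 0 0.12 -0.4" --pt "-17.5 -14.3 5 0 0 0.145 -0.4"

```text
clock: 0.6
position: [0.3707, 0.3527, 0.1809]
tool_rot: [-3.141, 0.0, 2.537]
force: [1.2, 0.8, 0.2]
grip_width: 0.0255
finger_force: 0.0
```

Emit:
play_rows --pt "-4 -2.3 1.6 0 0 0 -0.4" --pt "-8 -4.6 3.2 0 0 0 -0.4" --pt "-12 -7 5 0 0 0 -0.4" --pt "-16 -9.3 7 0 0 0 -0.4" --pt "-19.3 -11.5 8 0 0 0 -0.4"

```text
clock: 1.1
position: [0.4641, 0.148, 0.0999]
tool_rot: [-3.14, -0.001, 2.537]
force: [1.4, 0.4, 0.5]
grip_width: 0.0254
finger_force: 0.0
```

Run:
```python
from workcell import observe, viewer
from h import *
s=observe();print(s["position"],s["tool_rot"],s["grip_width"])
c=viewer.camera_info("wrist");p,d=viewer.grab_frame("wrist");cv2.imwrite("pics/w1.png",p[:,:,::-1])
B=blobs(p)
for k,h in(("white",.026),("green",.021),("dark",.008)):
    for q,st in comps(B[k],150): print(k,q,st,ray(c,*q,h).round(4))
```

```text
[0.46413426 0.14800399 0.09991088] [-3.14022837e+00 -5.03650111e-04  2.53719324e+00] 0.025388805573398305
white [187.5  12.6] [175   0  25  28 333] [0.3356 0.1837 0.026 ]
white [119.5 103.1] [    0     0   334   250 28047] [0.3522 0.1103 0.026 ]
white [443.6  81.8] [431  74  27  17 362] [0.4664 0.3007 0.026 ]
white [256.1 249.2] [ 232  228   48   44 1726] [0.5    0.1236 0.026 ]
dark [90.6 34.2] [    0     0   206    96 11086] [0.3023 0.1185 0.008 ]
dark [301.1 218. ] [     0      0    512    384 140190] [0.5055 0.1661 0.008 ]
dark [ 21.1 103.4] [  0  90  43  29 511] [0.3066 0.0423 0.008 ]
dark [ 19.5 188.6] [  0 172  45  30 502] [ 0.352  -0.0107  0.008 ]
dark [267.  193.9] [260 187  15  15 166] [0.4711 0.1543 0.008 ]
```

View pics/w1.png

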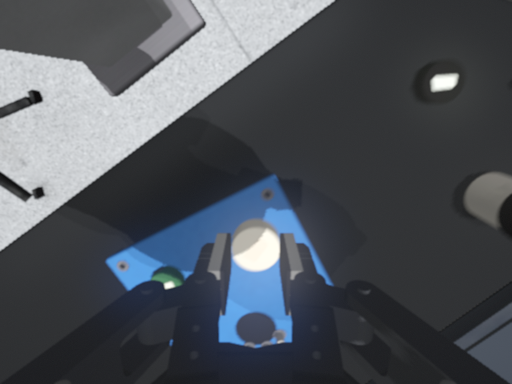

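The wrist view shows the white disc at (256,249) and the seat at (256,328), both on the fork's centre line. The green disc sits well to the left, near (168,277). Descending behind the white disc.

Emit:
play_rows --pt "0.5 0 2.5 0 0 0 -0.4" --pt "0.5 0 5 0 0 0 -0.4" --pt "0.5 0 7.3 0 0 0 -0.4" --pt "0.5 0 8.3 0 0 0 -0.4" --pt "0.5 0 8.8 0 0 0 -0.4"

```text
clock: 1.65
position: [0.4594, 0.1532, 0.0126]
tool_rot: [-3.14, -0.001, 2.538]
force: [-0.4, -0.2, -0.4]
grip_width: 0.0255
finger_force: 0.0
```

Run:
```python
from workcell import observe, viewer
import cv2
s=observe();print(s["position"],s["force"])
p,d=viewer.grab_frame("scene");cv2.imwrite("pics/s1.png",cv2.resize(p[150:270,170:330,::-1],None,fx=5,fy=5))
```

```text
[0.45942492 0.15320597 0.01263794] [-0.43802479 -0.15525553 -0.43614999]
```

View pics/s1.png

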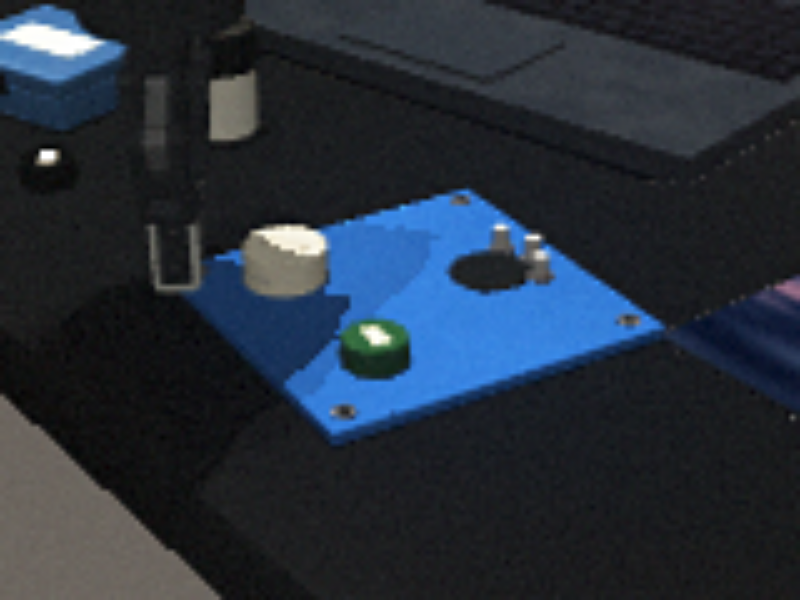

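The crop shows the fingers down behind the white disc (285,260) and clear of the green one (375,350). Push now.

Emit:
play_rows --pt "-0.7 0 0 0 0 0 -0.4" --pt "-1.4 0 0 0 0 0 -0.4" --pt "-2.2 0 0 0 0 0 -0.4" --pt "-3.0 0 0 0 0 0 -0.4" --pt "-3.8 0 0 0 0 0 -0.4"

```text
clock: 2.2
position: [0.4919, 0.1311, 0.0136]
tool_rot: [3.141, 0.0, 2.537]
force: [-0.6, 1.0, 1.6]
grip_width: 0.0256
finger_force: 0.6
```

Emit:
play_rows --pt "-0.8 0 0 0 0 0 -0.4" --pt "-1.6 0 0 0 0 0 -0.4" --pt "-2.4 0 0 0 0 0 -0.4" --pt "-3.2 0 0 0 0 0 -0.4" --pt "-3.8 0 0 0 0 0 -0.4"

```text
clock: 2.7
position: [0.523, 0.1096, 0.0133]
tool_rot: [-3.142, 0.0, 2.537]
force: [-2.0, -0.3, 0.9]
grip_width: 0.0256
finger_force: 0.7
```

Emit:
play_rows --pt "-0.5 -0.03 0 0 0 0 -0.4" --pt "-1.0 -0.06 0 0 0 0 -0.4" --pt "-1.5 -0.1 0 0 0 0 -0.4" --pt "-2.0 -0.1 0 0 0 0 -0.4" --pt "-2.4 -0.1 0 0 0 0 -0.4"

```text
clock: 3.2
position: [0.5419, 0.0954, 0.0133]
tool_rot: [-3.142, 0.0, 2.538]
force: [-0.5, 0.1, 0.4]
grip_width: 0.0258
finger_force: 0.6
```

```bash
cat > look.py <<'E'
from workcell import observe, viewer
from h import *
import sys
s=observe();print(s["position"],s["force"],s["clock"])
for n,h in(("top",0),("wrist",0)):
    c=viewer.camera_info(n);p,d=viewer.grab_frame(n);B=blobs(p)
    if n=="top":
        for k,h in(("white",.026),("green",.021)):
            for q,st in comps(B[k][135:238,205:306],60): print(k,q+[205,135],st,ray(c,*(q+[205,135]),h).round(4))
        a=cv2.resize(p[135:238,205:306,::-1],(380,384))
    else: cv2.imwrite(f"pics/{sys.argv[1]}.png",np.hstack([a,p[:,50:460,::-1]]))
E
python3 look.py l1
```

```text
[0.541914   0.09536737 0.01329699] [-0.49996235  0.0781787   0.35652105] 3.2
white [206.2 149.6] [ 0  0  5 28 79] [0.6029 0.178  0.026 ]
white [213.2 138.4] [ 3  0 14 12 81] [0.6262 0.1642 0.026 ]
white [284.4 143.7] [ 64   0  29  28 263] [0.6171 0.0188 0.026 ]
```

View pics/l1.png

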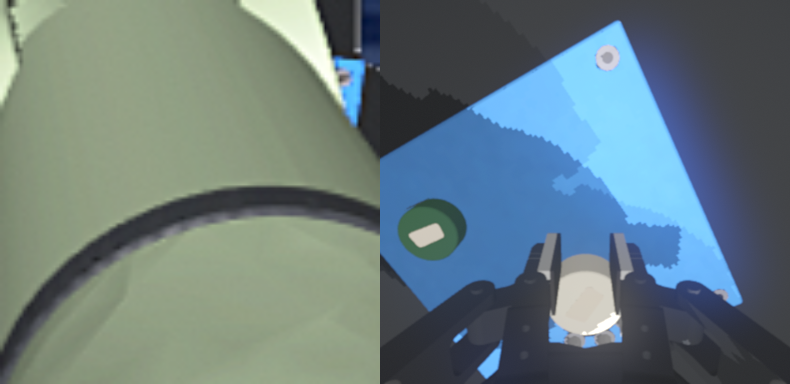

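The wrist image shows the white disc caged in the fork at about (585,295), with the pins just ahead of it. The arm hides the top view. Creeping the last stretch.

Emit:
play_rows --pt "-0.3 0 0 0 0 0 -0.4" --pt "-0.6 0 0 0 0 0 -0.4" --pt "-0.8 0 0 0 0 0 -0.4" --pt "-1.0 0 0 0 0 0 -0.4" --pt "-1.2 0 0 0 0 0 -0.4"

```text
clock: 3.8
position: [0.5516, 0.0887, 0.0133]
tool_rot: [-3.142, 0.0, 2.538]
force: [-0.1, 0.5, 0.4]
grip_width: 0.0256
finger_force: 0.1
```

Emit:
play_rows --pt "-0.05 0 0 0 0 0 -0.4" --pt "-0.1 0 0 0 0 0 -0.4" --pt "-0.15 0 0 0 0 0 -0.4" --pt "-0.2 0 0 0 0 0 -0.4" --pt "-0.2 0 0 0 0 0 -0.4"

```text
clock: 4.3
position: [0.5531, 0.0877, 0.0133]
tool_rot: [3.142, 0.0, 2.538]
force: [0.4, 0.5, -0.1]
grip_width: 0.0258
finger_force: 0.0
```

Not yet in firm contact; creeping on.

Emit:
play_rows --pt "-0.1 0 0 0 0 0 -0.4" --pt "-0.15 0 0 0 0 0 -0.4" --pt "-0.2 0 0 0 0 0 -0.4" --pt "-0.2 0 0 0 0 0 -0.4" --pt "-0.2 0 0 0 0 0 -0.4"

```text
clock: 4.8
position: [0.5547, 0.0865, 0.0133]
tool_rot: [-3.142, -0.0, 2.538]
force: [-0.3, -1.1, -0.1]
grip_width: 0.0257
finger_force: 0.0
```

```bash
python3 look.py l2
```

```text
[0.55474983 0.08651819 0.01329669] [-0.3189115  -1.05888136 -0.10730692] 4.8
white [209.6 150.6] [  0   0  14  46 357] [0.601 0.171 0.026]
white [298.  140.9] [ 84   0  16  18 102] [ 0.6232 -0.0089  0.026 ]
white [285.7 187.7] [ 60  48  41  10 159] [0.527  0.0156 0.026 ]
```

View pics/l2.png

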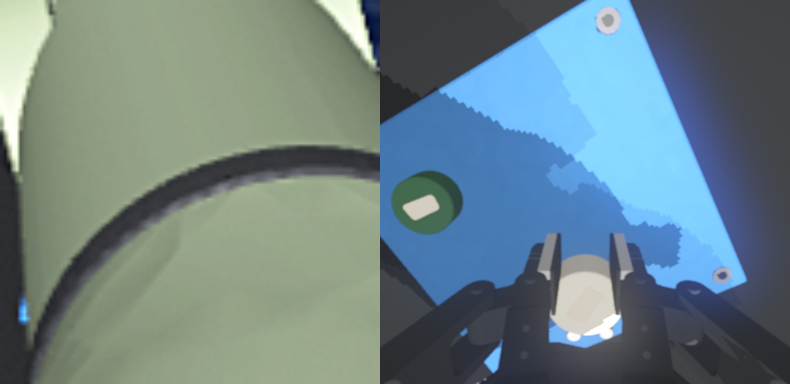

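The disc's front edge is now next to the pins at (573,337) and (605,333). I'll push on until the force rises.

Emit:
play_rows --pt "-0.05 0 0 0 0 0 -0.4" --pt "-0.1 0 0 0 0 0 -0.4" --pt "-0.15 0 0 0 0 0 -0.4" --pt "-0.2 0 0 0 0 0 -0.4" --pt "-0.2 0 0 0 0 0 -0.4"

```text
clock: 5.4
position: [0.5565, 0.0853, 0.0133]
tool_rot: [3.142, 0.0, 2.538]
force: [0.5, 0.3, -0.4]
grip_width: 0.026
finger_force: 0.0
```

Emit:
play_rows --pt "-0.05 0 0 0 0 0 -0.4" --pt "-0.1 0 0 0 0 0 -0.4" --pt "-0.1 0 0 0 0 0 -0.4" --pt "-0.1 0 0 0 0 0 -0.4" --pt "-0.1 0 0 0 0 0 -0.4"

```text
clock: 5.9
position: [0.5572, 0.0848, 0.0133]
tool_rot: [-3.142, 0.0, 2.538]
force: [0.8, 0.2, 0.3]
grip_width: 0.0255
finger_force: 0.0
```

Emit:
play_rows --pt "-0.05 0 0 0 0 0 -0.4" --pt "-0.1 0 0 0 0 0 -0.4" --pt "-0.15 0 0 0 0 0 -0.4" --pt "-0.15 0 0 0 0 0 -0.4" --pt "-0.15 0 0 0 0 0 -0.4"

```text
clock: 6.4
position: [0.558, 0.0843, 0.0132]
tool_rot: [-3.141, -0.001, 2.538]
force: [-4.6, 3.3, 1.2]
grip_width: 0.0257
finger_force: 2.4
```

```bash
python3 look.py l3
```

```text
[0.55803133 0.08430629 0.0131942 ] [-4.61807782  3.26974856  1.17573469] 6.4
white [210.9 148.8] [  0   0  16  43 373] [0.6047 0.1685 0.026 ]
white [300.9 139.6] [89  0 12 14 74] [ 0.6259 -0.0148  0.026 ]
white [286.7 184.7] [ 62  45  39  11 199] [0.5332 0.0136 0.026 ]
white [295.5 231.4] [ 81  85  20  18 199] [ 0.4392 -0.0047  0.026 ]
```

View pics/l3.png

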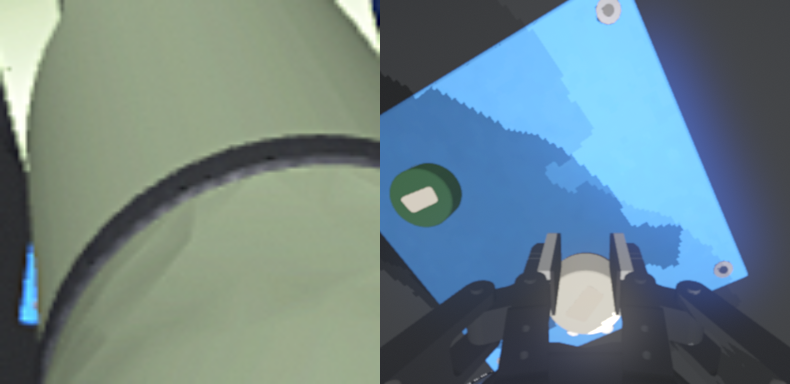

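The force rose to 5.7 N straight back along the push, and the disc's edge overlaps the pins at about (600,330), so it's home. Retreat backwards, then up and away.

Emit:
play_rows --pt "0.3 0 0 0 0 0 -0.4" --pt "1 0 0 0 0 0 -0.4" --pt "2 0 0 0 0 0 -0.4" --pt "3 0 0 0 0 0 -0.4" --pt "4 0 -0.5 0 0 0 -0.4"

```text
clock: 7.0
position: [0.5243, 0.1073, 0.0181]
tool_rot: [-3.141, -0.001, 2.538]
force: [0.5, 0.5, -0.0]
grip_width: 0.0254
finger_force: 0.0
```

Emit:
play_rows --pt "0 0 -3 0 0 0 -0.4" --pt "0 0 -7 0 0 0 -0.4" --pt "0 0 -11 0 0 0 -0.4" --pt "3 2 -14 0 0 0 -0.4" --pt "7 5 -16 0 0 0 -0.4"

```text
clock: 7.5
position: [0.4976, 0.1839, 0.1797]
tool_rot: [3.139, 0.002, 2.534]
force: [0.9, 1.3, -0.3]
grip_width: 0.0259
finger_force: 0.0
```

Emit:
play_rows --pt "4 2.5 0 0 0 0 -0.4" --pt "8 5 0 0 0 0 -0.4" --pt "12 7 0 0 0 0 -0.4" --pt "15 9 0 0 0 0 -0.4" --pt "15 9 0 0 0 0 -0.4"

```text
clock: 8.0
position: [0.4216, 0.3484, 0.1771]
tool_rot: [3.14, -0.002, 2.545]
force: [-0.2, 0.2, -0.6]
grip_width: 0.0254
finger_force: 0.0
```

```bash
python3 look.py l4
```

```text
[0.42164304 0.34840894 0.17711104] [-0.16904917  0.23089626 -0.57017112] 8.0
white [259.  162.1] [ 44  15  22  24 362] [0.5786 0.0702 0.026 ]
green [274.4 208.3] [ 63  67  14  14 109] [0.4853 0.0379 0.021 ]
```

View pics/l4.png

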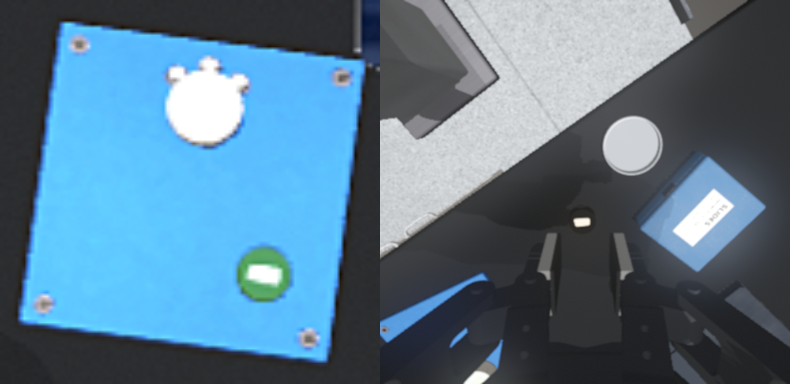

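The white disc is seated against all three pins at (205,107) and covers the mark. The green disc has not moved, and the arm is clear.

```bash
python3 -c "
from workcell import bot
print(bot.job_done())"
```

```text
the job is handed in; nothing more can be done
None
```

The white specimen is home against the three pins, measured about 2 mm from the seat centre; the green one has not moved, the arm is clear, and the job was handed in about 8 s into the 32 s limit (no verdict came back).

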